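# Load the mounting plate into the sloped weld fixture and clamp it

## Robot

A 6-joint arm with a two-finger parallel gripper is mounted at the origin on the work surface. World frame = base frame: x ahead of the robot, y to its left, z up, the work surface at z = 0. Lengths are in m, angles in rad, forces in N, time in s.
With the tool pointing down it reaches from about 0.35 to 0.875 m from the base axis. Payload 4.2 kg.
Tool frame: the origin (TCP) lies at the very end of the fingers, on their centre line; the grasp point (between the pads) lies 19 mm behind it; x points along the fingers, y is the direction in which the jaws open and shut, and the axes are right-handed (so a half turn about x gives the same grasp; the last joint's range is limited). The gripper opens to 87 mm and grips with 3 to 60 N. Pads are 19 mm wide; open, the fingers measure 117 mm over their backs; the gripper's body (75 mm by 190 mm) begins 51 mm behind the grasp point.
Start: joints at [1.554, 0.385, 0.008, 0, -1.194, -0.259], TCP at [0.17, 0.601, 0.223] pointing down, gripper open.
Joint ranges: [-3.14, 3.14], [-1.21, 2.06], [-1.07, 1.41], [-3.16, 2.05], [-2.99, -0.16], [-3.1, 3.1]. Speed limits (rad/s): [2.79, 2.79, 3.14, 3.14, 3.14, 3.14].

## Interface

Orientations are given as a unit quaternion [x, y, z, w].
In Python, from workcell import sensors, eyes, arm gives the robot as it stands.
- The arm moves only by the shell command python3 -m creep 'ROWS' [FORCE]. ROWS is a JSON object of lists of equal length, an entry for each row: "fingers": the closure, from -1 (fully open) to 1 (shut), so that 0 is half open; "offset": the shift along the tool's x, y, z in mm, a list of three; "rot": the turn, a rotation vector about the tool's x, y, z in rad, a list of three. In form: {"fingers": [fingers, ...], "offset": [[dx, dy, dz], ...], "rot": [[rx, ry, rz], ...]}. A call has 1 to 20 rows; each row is the pose to reach, as a shift and turn from the pose commanded when the call began, along the tool's axes at that moment; what a row does not reach only later rows make up. A row lasts 1/8 s, in which the tool goes at most 62.5 mm and 10.7 degrees, less where a joint would pass 70% of its speed; a pose out of reach is approached as far as the arm can. A call with a gripper value outside its range is refused whole. The fingers move at their own pace and stop on an object; FORCE is the grip in N (left out, the last holds). Time passes only in rows, so rows that repeat a pose let the fingers close. It gives the time, the measured TCP pose, the force and the opening at its end, in the units of the state.
- sensors.get_obs(): the state, without advancing time (a new reading comes with each control period).
- eyes.get_image(name): name is "scene" or "top"; returns (picture, depth): 384x512x3 uint8, blue, green, red; 384x512 float32, m along the optical axis (not along the pixel's ray), 0 where there is no reading.
- eyes.camera_params(name): a dict with "camera_matrix" (3x3 intrinsics, pixels), "distortion" ([k1, k2, p1, p2, k3] as OpenCV has them; the pictures are not rectified), "position" and "rotation" of the camera in the world. Camera axes: x right, y down, z forward; pixel columns grow to the right and rows downward; lengths in m; the calibration is good to about 2 mm. A picture is of the moment at which its call begins. camera_params takes no time and is no camera call.
- arm.job_done(): hands the job in, once; it reports no verdict.
Trained networks look in the newest picture that a camera, given by its name, has taken for a name from the list of things; names that differ only in an ending like _2 or _b are one class to them, and where a whole thing is asked for, a point or a joint stands for the part that bears it (a point fixed in the world has none). Each returns a list of dicts, best first, with "p" (0 to 1); they miss things now and then, are a little off and sometimes report something else, mostly with a low value. They report only what shows in the picture. A call takes as long as a camera call.
- eyes.search_frame(target, camera): "pixel" ([column, row] in pixels, amid what is visible of it).
- eyes.silhouettes(target, camera): "mask" (384x512 bool, what is visible of it) and "pixel" ([column, row] in pixels, amid what is visible of it).
- eyes.landmark_of(target, camera): "pixel" ([column, row] in pixels: a listed point, or the origin of a listed thing).
The state is a dict: "time_s": time; "joint_pos": joint angles; "qvel": joint speeds; "joint_efforts": joint torques, N m; "ee_pos": TCP position; "orientation": TCP orientation; "force": force on the tool from outside, world axes, zero at the start; "wrist_torque": the same for the moment, N m; "grip_width": finger opening in m.
Only numpy, scipy, OpenCV 4.12 (cv2) and the standard library are available. Lean on these libraries where they do the work, as an engineer would, in place of code of your own. Each camera call takes 0.05 s, during which the arm holds its last target. There are 200 camera calls.

## Task

Turn the black clamp knob on the sloped weld fixture to swing the clamp's toe clear of the empty pocket, then seat the one loose mounting plate whose cut-away corner matches the pocket (not its mirror twin, nor the uncut one) flat on the pocket floor and square between its walls. Then turn the knob back so that the toe points straight in over the end of the seated plate. Leave everything else where it lies.

Things in the scene. Friction and masses are not known exactly. Their poses are not given: they have to be found in the camera images.
- plate: Aluminium plate 66 (x) by 110 (y) by 12 mm with an upright grip rib on its middle, 18 (x) by 50 (y) mm, its top 50 mm above the underside. Origin: centre of the underside of the full outline, z up. The one to load: its +x, -y corner is cut away (no metal where x > 7 and y < -21 mm). 0.33 kg. Starts within 0.9 rad of yaw 0; seated, its axes match nest.
- plate_mirror: Aluminium plate 66 (x) by 110 (y) by 12 mm with an upright grip rib on its middle, 18 (x) by 50 (y) mm, its top 50 mm above the underside. Origin: centre of the underside of the full outline, z up. Mirror twin, does not fit: its cut corner (same size) is at -x, -y. Leave alone.
- plate_uncut: Aluminium plate 66 (x) by 110 (y) by 12 mm with an upright grip rib on its middle, 18 (x) by 50 (y) mm, its top 50 mm above the underside. Origin: centre of the underside of the full outline, z up. No corner cut, does not fit. Leave alone.
- nest: Fixture's sloped steel deck, 150 x 215 mm, y -90 to 125. Origin: centre of the pocket floor's full outline, 70 mm above the table. z: deck normal, leaning 25 degrees away from the robot; x down the slope (away); y level, along the pocket. Pocket 70 (x) by 114 (y) mm, 2 mm clear of the plate all round, walls 10 mm high with 3 mm lead-ins; corner x > 9, y < -23 mm is filled.
- clamp (a joint): Swing clamp angle about nest z, rad; pivot at nest (0, 92) mm. 0: toe points along nest -y, straight in over the pocket's end. Positive swings it downhill; pi/2: along +x, well clear. Range -0.5 to 1.9; stiff, stays where left. Toe 16 mm wide, reaches 55 mm from the pivot, 14 to 24 mm above the pocket floor.
- clamp_knob (a point): On the clamp's pivot axis, 50 mm above the pocket floor along nest z: the height to grip. The black bar knob is 14 mm thick (x) and 50 mm long (y, in line with the toe), from 34 to 62 mm above the pocket floor. The axes turn with the clamp; z is the deck's normal.
- spray_can: Bystander: upright white can, 60 mm diameter, 170 mm high. Origin at its underside.
- vblock: Bystander: dark steel V-block 50 x 70 x 38 mm. Origin at its underside.
- collar: Bystander: steel collar, 64 mm diameter, 40 mm high. Origin at its underside.
- wrench: Bystander: wrench 180 mm long, lying flat along its x.
- hammer: Bystander: hammer 260 mm long, lying along its x.
- brush: Bystander: brush 200 mm long, lying along its x.

How it is judged:
By the outcome, as a careful person would: the job done as asked, in the order asked, and still so for the second after the job is handed in, with the robot touching nothing.
It also fails if it takes over 62 s, if anything falls off the work surface, if the arm or the gripper's body presses on something with over 40 N, if the wrist force passes 120 N, or if a joint passes its speed limit or range.

## Working session

There is one attempt and no reset: what is moved stays moved. The work goes in short steps, Python scripts to look and compute and a shell command to move; the robot and the scene stay as the last step left them, time stands still between calls to the robot, and variables do not carry over. Pictures are saved under pics/ and viewed, about 8 in all and at most 12, crops included, and the job is handed in when it is done.

```bash
ls; mkdir -p pics; cat > h.py <<'E'
import numpy as np, cv2
from scipy.spatial.transform import Rotation as R
from workcell import sensors, eyes, arm
def cam(n):
    p=eyes.camera_params(n); r=np.array(p["rotation"],float)
    r = r if r.shape==(3,3) else R.from_quat(r).as_matrix()
    return np.array(p["camera_matrix"],float),np.array(p["distortion"],float),np.array(p["position"],float),r
def ray(n,px):
    K,D,t,r=cam(n); u=cv2.undistortPoints(np.array(px,float).reshape(-1,1,2),K,D).reshape(-1,2)
    return t, np.c_[u,np.ones(len(u))]@r.T
def cloud(n,depth,px):
    px=np.array(px).reshape(-1,2); t,d=ray(n,px)
    z=depth[px[:,1].round().astype(int),px[:,0].round().astype(int)]
    return t+d*z[:,None]
def proj(n,P):
    K,D,t,r=cam(n); return cv2.projectPoints((np.array(P,float).reshape(-1,3)-t)@r,np.zeros(3),np.zeros(3),K,D)[0].reshape(-1,2)
E
python3 - <<'E'
from h import *
for n in("scene","top"):
    im,d=eyes.get_image(n); cv2.imwrite(f"pics/{n}0.png",im); np.savez(f"{n}0.npz",im=im,d=d)
    print(n,cam(n)[2],cam(n)[3].round(3).tolist())
    for t in("plate","plate_mirror","plate_uncut","nest","clamp_knob"):
        for q in eyes.landmark_of(t,n)[:3]: print(t,np.round(q["pixel"],1),round(q["p"],2))
print(sensors.get_obs())
E
```

```text
pics
scene [1.32549619 0.08591722 1.10038758] [[-0.227, 0.764, -0.603], [0.974, 0.168, -0.154], [-0.016, -0.622, -0.782]]
plate [203.9 185.3] 0.62
plate_mirror [284.3 288.4] 0.74
plate_mirror [256.8 237.3] 0.57
plate_mirror [423.4 223.4] 0.28
plate_uncut [282.  195.5] 0.57
nest [387.7 222.5] 0.94
nest [204.  188.5] 0.59
nest [143.8 162.3] 0.39
clamp_knob [425.7 223. ] 0.58
top [ 0.35650196 -0.10972219  1.18254807] [[-0.002, -0.983, 0.185], [-1.0, 0.006, 0.021], [-0.022, -0.184, -0.983]]
plate [325.  202.7] 0.69
plate_mirror [248.2 211.4] 0.72
plate_mirror [260.2 161.6] 0.58
plate_mirror [153.  185.4] 0.58
plate_uncut [246.1 211.7] 0.9
nest [154.2 183.5] 0.8
nest [149.3 262.7] 0.22
clamp_knob [119.2 182. ] 0.76
{'time_s': 0.6, 'joint_pos': array([ 1.55360233e+00,  3.84634337e-01,  7.89389143e-03, -3.43466731e-05,
       -1.19400562e+00, -2.58614673e-01]), 'qvel': array([-0.00088782, -0.00091736,  0.00115368, -0.00054824,  0.00067145,
        0.00046823]), 'joint_efforts': array([ 6.24120930e-04, -3.90211523e+01,  1.87534708e+01,  4.22256008e+00,
        1.54106476e-02, -2.64378104e-05]), 'ee_pos': array([0.17015459, 0.60135731, 0.22258225]), 'orientation': array([-0.70037973,  0.09719245,  0.70040643,  0.09722501]), 'force': array([-0.17529669, -0.05099666,  0.30055399]), 'wrist_torque': array([-0.03847103, -0.01160647,  0.0531841 ]), 'grip_width': 0.08727771287782726}
```

View pics/scene0.png

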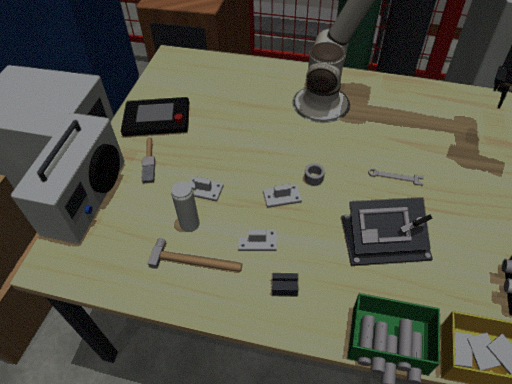

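View pics/top0.png

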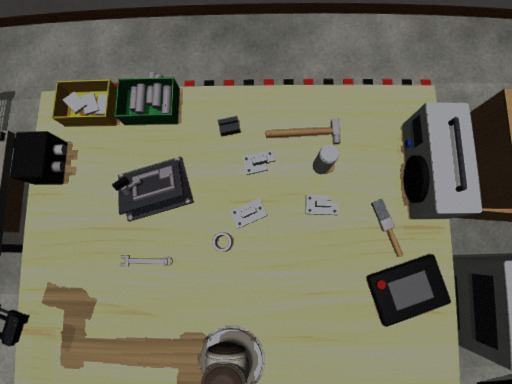

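The scene view shows plates at (207,187), (282,195) and (258,239), and the nest at (388,225) with its knob at (422,222). In the top view the plates are at (322,205), (250,212) and (258,163), and the nest is at (153,188). Next I'll make orthographic close-ups to find the cut corners.

```bash
cat >> h.py <<'E'
def ortho(n,im,c,z,half=0.08,s=0.0005):
    # image up = +x, left = +y
    k=int(2*half/s); i=np.arange(k)*s
    X,Y=np.meshgrid(c[0]+half-i,c[1]+half-i,indexing="ij")
    uv=proj(n,np.c_[X.ravel(),Y.ravel(),np.full(X.size,z)]).astype(np.float32).reshape(k,k,2)
    return cv2.remap(im,uv[...,0],uv[...,1],cv2.INTER_CUBIC)
E
python3 - <<'E'
from h import *
S=np.load("scene0.npz");T=np.load("top0.npz")
row1=[];row2=[]
for px,z in(((322,205),.012),((250,212),.012),((258,163),.012),((153,188),.08)):
    t,d=ray("top",[px]); c=(t+d[0]*(z-t[2])/d[0,2]); print(px,c.round(3),"depth pt",cloud("top",T["d"],[px]).round(3))
    print("  in scene",proj("scene",c).round(1))
    h=.08 if z<.05 else .12; s=h/100
    row1.append(ortho("top",T["im"],c,z,h,s)); row2.append(ortho("scene",S["im"],c,z,h,s))
m=np.vstack([np.hstack(row1),np.hstack(row2)])
cv2.imwrite("pics/crops.png",cv2.convertScaleAbs(m,alpha=1.5))
for n,A in(("scene",S),("top",T)):
    for t in("nest","clamp_knob","clamp"):
        q=eyes.silhouettes(t,n)
        for a in q[:2]:
            v,u=np.nonzero(a["mask"]); P=cloud(n,A["d"],np.c_[u,v]); P=P[A["d"][v,u]>0]
            print(n,t,round(a["p"],2),len(P),P.min(0).round(3),P.max(0).round(3),P.mean(0).round(3))
E
```

```text
(322, 205) [ 0.502 -0.306  0.012] depth pt [[ 0.496 -0.299  0.052]]
  in scene [[202.7 187.1]]
(250, 212) [ 0.479 -0.062  0.012] depth pt [[ 0.475 -0.064  0.053]]
  in scene [[279.3 194.6]]
(258, 163) [ 0.649 -0.089  0.012] depth pt [[ 0.645 -0.09   0.028]]
  in scene [[258.4 237.9]]
(153, 188) [0.551 0.253 0.08 ] depth pt [[0.551 0.253 0.08 ]]
  in scene [[384.1 218.1]]
scene nest 0.78 4117 [ 0.389  0.149 -0.005] [0.656 0.402 0.132] [0.564 0.27  0.071]
scene clamp_knob 0.64 287 [ 0.295  0.203 -0.007] [0.334 0.374 0.014] [0.316 0.286 0.005]
scene clamp_knob 0.49 192 [0.529 0.3   0.066] [0.583 0.371 0.13 ] [0.567 0.337 0.105]
scene clamp 0.65 983 [ 0.49  -0.406 -0.002] [ 0.67  -0.275  0.175] [ 0.653 -0.298  0.112]
scene clamp 0.49 205 [0.54 0.3  0.07] [0.583 0.368 0.13 ] [0.567 0.335 0.104]
top nest 0.89 2376 [ 0.467  0.151 -0.001] [0.653 0.432 0.136] [0.556 0.268 0.082]
top nest 0.21 573 [ 0.47 -0.36 -0.  ] [ 0.54  -0.251  0.056] [ 0.501 -0.299  0.02 ]
top clamp_knob 0.6 267 [0.531 0.298 0.049] [0.588 0.371 0.132] [0.559 0.334 0.103]
top clamp 0.74 234 [0.531 0.303 0.055] [0.58  0.371 0.132] [0.556 0.339 0.107]
```

View pics/crops.png

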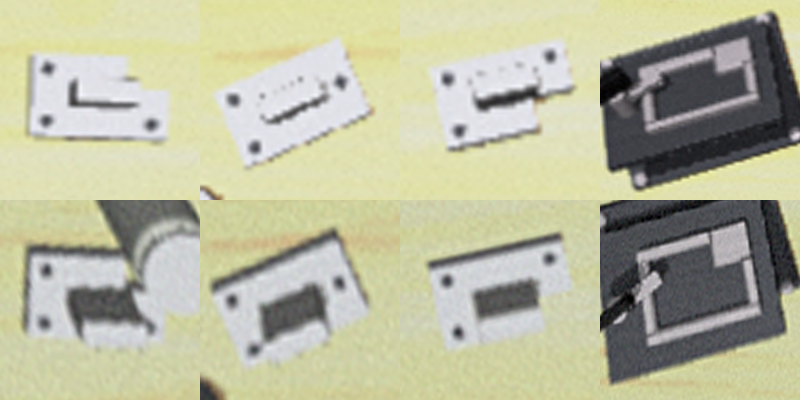

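The crops (up is +x, left is +y) show the plate at top (322,205) cut at +x,-y, which matches the pocket's fill. (250,212) is uncut, and (258,163) is cut at -x,-y, so it is the mirror. Now I'll fit the poses.

```bash
cat >> h.py <<'E'
from scipy.optimize import minimize
from scipy.ndimage import gaussian_filter
def samp(n,g,P):
    uv=proj(n,P).astype(np.float32); return cv2.remap(g,uv[:,0].reshape(-1,1),uv[:,1].reshape(-1,1),cv2.INTER_LINEAR).ravel()
def outline(xs,h,off):
    # x0,x1 half sizes with cut corner; returns points at boundary +off (outward) for L-shaped outline
    hx,hy,cx,cy=xs; V=np.array([[hx,hy],[-hx,hy],[-hx,-hy],[cx,-hy],[cx,cy],[hx,cy]]); out=[]
    for a,b in zip(V,np.roll(V,-1,0)):
        d=(b-a)/np.linalg.norm(b-a); nrm=np.array([d[1],-d[0]]); L=np.linalg.norm(b-a)
        for s in np.arange(.004,L-.003,.002): out.append(np.r_[a+d*s+nrm*off,h])
    return np.array(out)
def fit(views,xs,h,frame,p0,sgn,off=.003,step=(.004,.004,.05)):
    A=outline(xs,h,off);B=outline(xs,h,-off)
    def c(p):
        Rm,t=frame(p); return -sgn*sum(np.mean(np.clip(samp(n,g,A@Rm.T+t)-samp(n,g,B@Rm.T+t),-80,80)) for n,g in views)
    p0=np.array(p0,float); best=None
    for dx in(-1,0,1):
        for dy in(-1,0,1):
            s=np.vstack([p0+[dx*.006,dy*.006,0]]*4); s[1:]+=np.diag(step)
            r=minimize(c,s[0],method="Nelder-Mead",options=dict(initial_simplex=s,xatol=1e-5,fatol=1e-4))
            if best is None or r.fun<best.fun: best=r
    return best.x,best.fun
def nestf(p): return R.from_euler("ZY",[p[2],np.radians(25)]).as_matrix(),np.array([p[0],p[1],.07])
def flatf(z): return lambda p:(R.from_euler("Z",p[2]).as_matrix(),np.array([p[0],p[1],z]))
NX=(.035,.057,.009,-.023);PX=(.033,.055,.007,-.021)
def gray(im,ch=None): return (cv2.cvtColor(im,cv2.COLOR_BGR2GRAY) if ch is None else im[...,ch]).astype(np.float32)
E
python3 - <<'E'
from h import *
S=np.load("scene0.npz");T=np.load("top0.npz")
views={n:(n,gray(A["im"])) for n,A in(("scene",S),("top",T))}
for k in(["top"],["scene"],["top","scene"]):
    print("nest",k,fit([views[i] for i in k],(.0365,.0585,.0075,-.0245),.010,nestf,[.545,.25,.24],+1))
    # plate bright vs wood: blue channel
    vb=[(n,gray(A["im"],0)) for n,A in(("scene",S),("top",T)) if n in k]
    print("plate",k,fit(vb,PX,.012,flatf(0),[.502,-.306,0],-1))
for n,A in(("scene",S),("top",T)):
    d=A["d"]; v,u=np.nonzero(d>0); P=cloud(n,d,np.c_[u,v])
    for nm,(lo,hi) in dict(rib=((.46,-.37,.042),(.56,-.24,.06)),can=((.5,-.42,.15),(.75,-.22,.2)),canbody=((.53,-.42,.03),(.75,-.22,.2)),plane=((.49,.18,.02),(.65,.30,.2)),knob=((.5,.28,.1),(.62,.4,.2))).items():
        q=P[np.all((P>lo)&(P<hi),1)]
        if len(q)<4: print(n,nm,len(q)); continue
        print(n,nm,len(q),q.mean(0).round(4),q.min(0).round(3),q.max(0).round(3))
        if nm=="rib":
            r=cv2.minAreaRect((q[:,:2]*1000).astype(np.float32)); print("  rect",r)
        if nm=="plane":
            w=np.linalg.lstsq(np.c_[q[:,:2],np.ones(len(q))],q[:,2],rcond=None)[0]; print("  slope",np.degrees(np.arctan(np.hypot(*w[:2]))),"az",np.arctan2(-w[1],-w[0]))
    eyes.get_image(n)
    for t in("spray_can",):
        for q in eyes.landmark_of(t,n)[:1]:
            tt,dd=ray(n,[q["pixel"]]); print(t,q["p"],(tt+dd[0]*(0-tt[2])/dd[0,2]).round(3))
E
```

```text
nest ['top'] (array([0.5486658 , 0.25166325, 0.29435876]), np.float64(-11.314958572387695))Traceback (most recent call last):
  File "<stdin>", line 8, in <module>
  File "h.py", line 42, in fit
    r=minimize(c,s[0],method="Nelder-Mead",options=dict(initial_simplex=s,xatol=1e-5,fatol=1e-4))
    res = _minimize_neldermead(fun, x0, args, callback, bounds=bounds,
                               **options)
    fxc = func(xc)
    fx = function(np.copy(x), *(wrapper_args + args))
  File "h.py", line 37, in c
    Rm,t=frame(p); return -sgn*sum(np.mean(np.clip(samp(n,g,A@Rm.T+t)-samp(n,g,B@Rm.T+t),-80,80)) for n,g in views)
                               ~~~^^^^^^^^^^^^^^^^^^^^^^^^^^^^^^^^^^^^^^^^^^^^^^^^^^^^^^^^^^^^^^^^^^^^^^^^^^^^^^^^^
  File "h.py", line 37, in <genexpr>
    Rm,t=frame(p); return -sgn*sum(np.mean(np.clip(samp(n,g,A@Rm.T+t)-samp(n,g,B@Rm.T+t),-80,80)) for n,g in views)
                                                   ~~~~^^^^^^^^^^^^^^
  File "h.py", line 26, in samp
    uv=proj(n,P).astype(np.float32); return cv2.remap(g,uv[:,0].reshape(-1,1),uv[:,1].reshape(-1,1),cv2.INTER_LINEAR).ravel()
       ~~~~^^^^^
  File "h.py", line 16, in proj
    K,D,t,r=cam(n); return cv2.projectPoints((np.array(P,float).reshape(-1,3)-t)@r,np.zeros(3),np.zeros(3),K,D)[0].reshape(-1,2)
            ~~~^^^
  File "h.py", line 5, in cam
    p=eyes.camera_params(n); r=np.array(p["rotation"],float)
ValueError: time passes only in moves, steps and waits
```

```bash
python3 - <<'E'
s=open("h.py").read()
a=s.index("def cam(n)");b=s.index("def ray")
s=s[:a]+'''import pickle,os
if os.path.exists("cam.pkl"): CAMS=pickle.load(open("cam.pkl","rb"))
else:
    CAMS={}
    for n in("scene","top"):
        p=eyes.camera_params(n); r=np.array(p["rotation"],float)
        r=r if r.shape==(3,3) else R.from_quat(r).as_matrix()
        CAMS[n]=(np.array(p["camera_matrix"],float),np.array(p["distortion"],float),np.array(p["position"],float),r)
    pickle.dump(CAMS,open("cam.pkl","wb"))
def cam(n): return CAMS[n]
'''+s[b:]
open("h.py","w").write(s)
E
cat > m.py <<'E'
from h import *
S=np.load("scene0.npz");T=np.load("top0.npz")
views={n:(n,gray(A["im"])) for n,A in(("scene",S),("top",T))}
for k in(["top"],["scene"],["top","scene"]):
    print("nest",k,fit([views[i] for i in k],(.0365,.0585,.0075,-.0245),.010,nestf,[.545,.25,.24],+1))
    vb=[(n,gray(A["im"],0)) for n,A in(("scene",S),("top",T)) if n in k]
    print("plate",k,fit(vb,PX,.012,flatf(0),[.502,-.306,0],-1))
for n,A in(("scene",S),("top",T)):
    d=A["d"]; v,u=np.nonzero(d>0); P=cloud(n,d,np.c_[u,v])
    for nm,(lo,hi) in dict(rib=((.46,-.37,.042),(.56,-.24,.06)),can=((.5,-.42,.15),(.75,-.22,.2)),canbody=((.53,-.42,.03),(.75,-.22,.2)),plane=((.49,.18,.02),(.65,.30,.2)),knob=((.5,.28,.1),(.62,.4,.2))).items():
        q=P[np.all((P>lo)&(P<hi),1)]
        if len(q)<4: print(n,nm,len(q)); continue
        print(n,nm,len(q),q.mean(0).round(4),q.min(0).round(3),q.max(0).round(3))
        if nm=="rib":
            r=cv2.minAreaRect((q[:,:2]*1000).astype(np.float32)); print("  rect",r)
        if nm=="plane":
            w=np.linalg.lstsq(np.c_[q[:,:2],np.ones(len(q))],q[:,2],rcond=None)[0]; print("  slope",np.degrees(np.arctan(np.hypot(*w[:2]))),"az",np.arctan2(-w[1],-w[0]))
E
python3 m.py
```

```text
nest ['top'] (array([0.5486658 , 0.25166325, 0.29435876]), np.float64(-11.314958572387695))
plate ['top'] (array([ 0.50564707, -0.30620513, -0.03794942]), np.float64(-44.407657623291016))
nest ['scene'] (array([0.56765806, 0.25460091, 0.29647204]), np.float64(-61.297420501708984))
plate ['scene'] (array([ 0.50261514, -0.30405872, -0.05437643]), np.float64(-36.929927825927734))
nest ['top', 'scene'] (array([0.54719226, 0.25146133, 0.29964938]), np.float64(-22.030441284179688))
plate ['top', 'scene'] (array([ 0.50471445, -0.30516487, -0.03372847]), np.float64(-72.37797546386719))
scene rib 94 [ 0.5041 -0.3023  0.0491] [ 0.491 -0.328  0.042] [ 0.515 -0.277  0.054]
  rect ((502.77813720703125, -302.4263610839844), (51.034873962402344, 23.828048706054688), 88.8394775390625)
scene can 364 [ 0.6437 -0.3024  0.1664] [ 0.612 -0.334  0.15 ] [ 0.67  -0.275  0.175]
scene canbody 900 [ 0.6523 -0.2976  0.122 ] [ 0.612 -0.334  0.03 ] [ 0.67  -0.275  0.175]
scene plane 2300 [0.5743 0.2399 0.0704] [0.49 0.18 0.02] [0.65  0.3   0.107]
  slope 25.45619599782864 az 0.3243440842644303
scene knob 119 [0.5657 0.3462 0.1203] [0.516 0.305 0.101] [0.583 0.371 0.132]
top rib 90 [ 0.5043 -0.3036  0.0512] [ 0.496 -0.329  0.043] [ 0.514 -0.28   0.056]
  rect ((504.88360595703125, -304.8301696777344), (49.271095275878906, 17.645286560058594), 88.92495727539062)
top can 318 [ 0.6376 -0.3057  0.169 ] [ 0.611 -0.335  0.151] [ 0.668 -0.278  0.178]
top canbody 506 [ 0.6322 -0.3015  0.1404] [ 0.61  -0.367  0.03 ] [ 0.743 -0.277  0.178]
top plane 1363 [0.5653 0.2392 0.0771] [0.49  0.18  0.021] [0.648 0.3   0.108]
  slope 23.484764317623647 az 0.30786748325678825
top knob 175 [0.557  0.3433 0.1184] [0.518 0.284 0.1  ] [0.583 0.372 0.136]
```

```bash
python3 - <<'E'
from h import *
S=np.load("scene0.npz");T=np.load("top0.npz")
out=[]
for p in([.5475,.2515,.297],[.5677,.2546,.297]):
    row=[]
    for n,A,(u0,v0) in(("scene",S,(335,190)),("top",T,(105,145))):
        c=cv2.resize(A["im"][v0:v0+80,u0:u0+106],None,fx=3.7,fy=3.7,interpolation=cv2.INTER_CUBIC); c=cv2.convertScaleAbs(c,alpha=1.6)
        Rm,t=nestf(p)
        def dr(V,col,cl=True):
            uv=((proj(n,np.array(V)@Rm.T+t)+.5-[u0,v0])*3.7); cv2.polylines(c,[uv.round().astype(np.int32)],cl,col,1,cv2.LINE_AA)
        for (hx,hy,cx,cy),h,col in((NX,0,(0,255,0)),((.038,.06,.006,-.026),.01,(0,0,255))):
            dr([[hx,hy,h],[-hx,hy,h],[-hx,-hy,h],[cx,-hy,h],[cx,cy,h],[hx,cy,h]],col)
        dr([[-.075,-.09,0],[.075,-.09,0],[.075,.125,0],[-.075,.125,0]],(255,255,0))
        dr([[0,.092,0],[0,.092,.062]],(255,0,255),False)
        row.append(c)
    out.append(np.hstack(row))
cv2.imwrite("pics/ov.png",np.vstack(out))
E
```

```text
(no output)
```

View pics/ov.png

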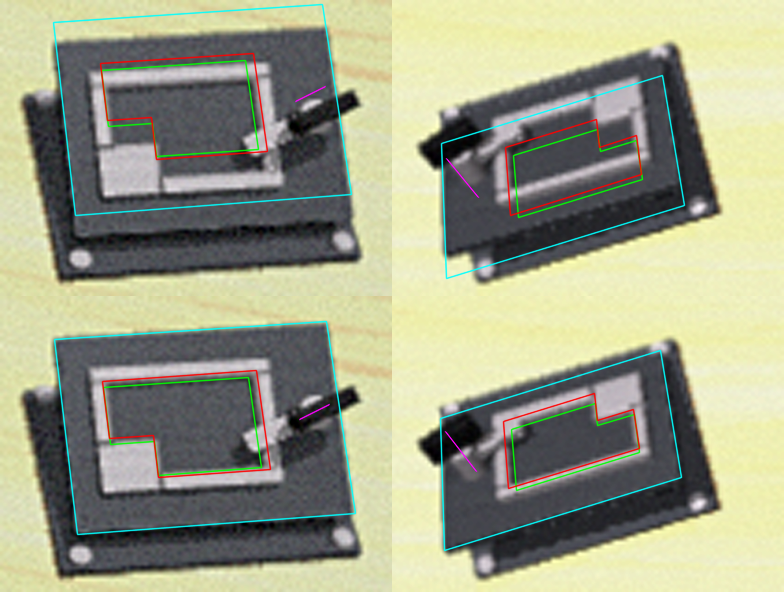

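The second overlay row (nest at 0.568, 0.255, yaw 0.297) matches deck, ring and fill in both views. Next I'll refine from that seed and get the clamp angle.

```bash
python3 - <<'E'
from h import *
S=np.load("scene0.npz");T=np.load("top0.npz")
views=[(n,gray(A["im"])) for n,A in(("scene",S),("top",T))]
for v in([views[0]],[views[1]],views):
  for xs in((.0365,.0585,.0075,-.0245),(.038,.06,.006,-.026)):
    print([i[0] for i in v],xs[0],*fit(v,xs,.010,nestf,[.5677,.2546,.297],+1))
    
p=[.5677,.2546,.297]; Rm,t=nestf(p)
for n,A in(("scene",S),("top",T)):
    d=A["d"]; v,u=np.nonzero(d>0); q=(cloud(n,d,np.c_[u,v])-t)@Rm
    fl=q[(abs(q[:,0])<.05)&(q[:,1]<-.065)&(q[:,1]>-.085)|(q[:,0]>-.07)&(q[:,0]<-.05)&(abs(q[:,1])<.08)]
    w=np.linalg.lstsq(np.c_[fl[:,:2],np.ones(len(fl))],fl[:,2],rcond=None)[0]; print(n,"deck plane",w.round(4),len(fl))
    k=q[(q[:,2]>.045)&(q[:,2]<.08)&(abs(q[:,0])<.05)&(abs(q[:,1]-.092)<.05)]
    to=q[(q[:,2]>.016)&(q[:,2]<.034)&(abs(q[:,0])<.05)&(abs(q[:,1]-.062)<.035)]
    for nm,a in(("knob",k),("toe",to)):
        if len(a)>3: print(n,nm,len(a),a.mean(0).round(4),cv2.minAreaRect((a[:,:2]*1000).astype(np.float32)))
E
```

```text
['scene'] 0.0365 [0.5676091  0.25467446 0.2958353 ] -61.31721115112305
['scene'] 0.038 [0.56780281 0.25568225 0.32302489] -51.501853942871094
['top'] 0.0365 [0.56638674 0.25425033 0.29638827] -45.265533447265625
['top'] 0.038 [0.56724542 0.2549989  0.29601593] -37.06550216674805
['scene', 'top'] 0.0365 [0.56692909 0.25450502 0.29583414] -104.91877746582031
['scene', 'top'] 0.038 [0.5674167  0.2550846  0.31536194] -86.90352630615234
scene deck plane [0.1364 0.2105 0.0024] 749
scene knob 99 [0.0023 0.0897 0.0602] ((1.6131877899169922, 91.77215576171875), (14.094968795776367, 49.96998977661133), 19.36404037475586)
scene toe 96 [0.0115 0.062  0.0232] ((7.525260925292969, 67.72581481933594), (24.405946731567383, 60.01627731323242), 13.328607559204102)
top deck plane [ 0.5712 -0.0389 -0.025 ] 837
top knob 115 [-0.0036  0.0898  0.0583] ((-0.9091763496398926, 90.52163696289062), (17.97215461730957, 51.313961029052734), 14.743282318115234)
top toe 95 [0.0039 0.066  0.0242] ((5.2214460372924805, 69.27261352539062), (20.46385955810547, 63.58412170410156), 27.84222412109375)
```

```bash
cat >> h.py <<'E'
NEST=[.567,.2545,.296]
def rel(name,pos,Rt):
    o=sensors.get_obs(); Rc=R.from_quat(o["orientation"]); off=Rc.inv().apply(pos-o["ee_pos"])*1000
    rv=(Rc.inv()*R.from_matrix(Rt)).as_rotvec(); print(name,"off",off.round(1).tolist(),"rot",rv.round(3).tolist(),"|",np.degrees(np.linalg.norm(rv)).round(0),"deg")
def tool(F,yaw,flip=False):  # F: frame matrix; tool x=-z of frame, jaw y at angle yaw in frame
    y=np.array([np.cos(yaw),np.sin(yaw),0])*(-1 if flip else 1); x=np.array([0,0,-1.]); return F@np.c_[x,y,np.cross(x,y)]
def st():
    o=sensors.get_obs(); print("t",round(o["time_s"],2),"tcp",o["ee_pos"].round(4),"j",o["joint_pos"].round(2),"F",o["force"].round(1),"w",round(o["grip_width"],4)); return o
E
python3 - <<'E'
from h import *
o=st(); print(R.from_quat(o["orientation"]).as_matrix().round(2).tolist())
Rn,t=nestf(NEST)
for f in(0,1):
    for h in(.12,.031): 
        pos=Rn@[0,.092,h]+t; print(pos.round(3)); rel(f"knob f{f} h{h}",pos,tool(Rn,.3,f))
E
```

```text
t 0.9 tcp [0.1701 0.6014 0.2226] j [ 1.55  0.38  0.01 -0.   -1.19 -0.26] F [ 0.3  0.6 -0.2] w 0.0872
[[-0.0, -0.27, -0.96], [0.0, -0.96, 0.27], [-1.0, -0.0, 0.0]]
[0.589 0.357 0.179]
knob f0 h0.12 off [43.8, 120.9, -469.2] rot [-2.394, -0.45, -0.342] | 141.0 deg
[0.553 0.346 0.098]
knob f0 h0.031 off [124.4, 141.3, -437.6] rot [-2.394, -0.45, -0.342] | 141.0 deg
[0.589 0.357 0.179]
knob f1 h0.12 off [43.8, 120.9, -469.2] rot [0.688, -0.269, 0.355] | 47.0 deg
[0.553 0.346 0.098]
knob f1 h0.031 off [124.4, 141.3, -437.6] rot [0.688, -0.269, 0.355] | 47.0 deg
```

```bash
python3 -m creep '{"fingers":[-0.4,-0.4,-0.4,-0.4,-0.4,-0.4,-0.4,-0.4,-0.4,-0.4,-0.4,-0.4],"offset":[[0,15,-60],[5,30,-120],[10,45,-180],[15,60,-240],[20,75,-300],[28,90,-360],[36,106,-415],[43.8,120.9,-469.2],[43.8,120.9,-469.2],[43.8,120.9,-469.2],[43.8,120.9,-469.2],[43.8,120.9,-469.2]],"rot":[[0.09,-0.035,0.05],[0.18,-0.07,0.09],[0.27,-0.1,0.135],[0.36,-0.135,0.18],[0.45,-0.17,0.225],[0.54,-0.2,0.27],[0.62,-0.235,0.32],[0.688,-0.269,0.355],[0.688,-0.269,0.355],[0.688,-0.269,0.355],[0.688,-0.269,0.355],[0.688,-0.269,0.355]]}' 20
python3 - <<'E'
from h import *
st(); Rn,t=nestf(NEST)
rel("knob",Rn@[0,.092,.031]+t,tool(Rn,.3,1))
ims=[]
for n,(u,v) in(("scene",(350,130)),("top",(50,110))):
    im,d=eyes.get_image(n); np.savez(f"{n}1.npz",im=im,d=d); ims.append(cv2.resize(im[v:v+120,u:u+150],None,fx=2.6,fy=2.6,interpolation=cv2.INTER_CUBIC))
cv2.imwrite("pics/a.png",cv2.convertScaleAbs(np.hstack(ims),alpha=1.6))
E
```

```text
time_s: 2.4
ee_pos: [0.5877, 0.3585, 0.1801]
orientation: [-0.502, 0.43, 0.718, 0.215]
force: [0.6, -0.1, 0.2]
grip_width: 0.0611
t 2.4 tcp [0.5877 0.3585 0.1801] j [ 0.7   0.76  0.56 -0.17 -1.77 -0.11] F [ 0.6 -0.1  0.2] w 0.0611
knob off [90.0, -0.5, -1.6] rot [0.002, -0.001, 0.001] | 0.0 deg
```

View pics/a.png

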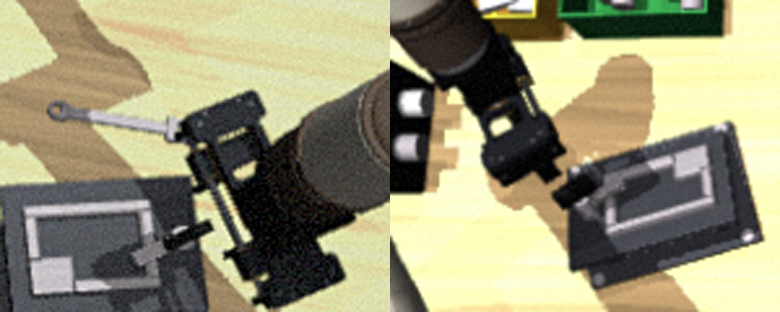

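The gripper hovers by the fixture: its fingers are near (240,260) in the left panel, and the knob is at (190,237). I'll check where the TCP and knob axis project.

```bash
python3 - <<'E'
from h import *
o=st(); Rn,t=nestf(NEST); Rt=R.from_quat(o["orientation"]).as_matrix()
for n,(u,v) in(("scene",(350,130)),("top",(50,110))):
    off=0 if n=="scene" else 390
    f=lambda P:((proj(n,P)-[u,v])*2.6+[off,0]).round(0).tolist()
    print(n,"tcp",f(o["ee_pos"]),"tips",f(o["ee_pos"]+Rt[:,1]*.03),f(o["ee_pos"]-Rt[:,1]*.03),"bodyctr",f(o["ee_pos"]-Rt[:,0]*.07),"knobtop",f(Rn@[0,.092,.062]+t),
     "ends",f(Rn@[-.0074,.092+.0239,.062]+t),f(Rn@[.0074,.092-.0239,.062]+t))
E
```

```text
t 2.5 tcp [0.5879 0.3582 0.1798] j [ 0.7   0.76  0.56 -0.17 -1.77 -0.11] F [0.1 0.4 0.6] w 0.0608
scene tcp [[214.0, 219.0]] tips [[201.0, 191.0]] [[227.0, 247.0]] bodyctr [[243.0, 205.0]] knobtop [[191.0, 230.0]] ends [[212.0, 222.0]] [[170.0, 239.0]]
top tcp [[545.0, 157.0]] tips [[552.0, 174.0]] [[538.0, 141.0]] bodyctr [[515.0, 120.0]] knobtop [[569.0, 185.0]] ends [[550.0, 196.0]] [[587.0, 175.0]]
```

```bash
python3 -m creep '{"fingers":[-0.4,-0.4,-0.4,-0.4,1,1,1,1,1],"offset":[[30,0,-1.5],[60,0,-1.5],[90,0,-1.5],[90,0,-1.5],[90,0,-1.5],[90,0,-1.5],[90,0,-1.5],[90,0,-1.5],[90,0,-1.5]],"rot":[[0,0,0],[0,0,0],[0,0,0],[0,0,0],[0,0,0],[0,0,0],[0,0,0],[0,0,0],[0,0,0]]}' 25
python3 - <<'E'
from h import *
st()
Rn,t=nestf(NEST); o=sensors.get_obs(); print("tcp in nest",(Rn.T@(o["ee_pos"]-t)).round(4))
E
```

```text
time_s: 3.62
ee_pos: [0.5539, 0.3453, 0.0971]
orientation: [-0.502, 0.431, 0.718, 0.216]
force: [2.2, 1.4, -0.0]
grip_width: 0.0241
t 3.62 tcp [0.5539 0.3453 0.0971] j [ 0.72  0.76  0.34 -0.17 -1.55 -0.08] F [ 2.2  1.4 -0. ] w 0.0241
tcp in nest [0.0012 0.0907 0.0304]
```

```bash
python3 -m creep '{"fingers":[1,1,1],"offset":[[0,0,0],[0,0,0],[0,0,0]],"rot":[[0,0,0],[0,0,0],[0,0,0]]}' 25
python3 -c "
from h import *
st(); print(sensors.get_obs()['wrist_torque'].round(2))"
```

```text
time_s: 4.0
ee_pos: [0.5538, 0.3453, 0.097]
orientation: [-0.502, 0.431, 0.718, 0.216]
force: [3.4, 2.0, -1.3]
grip_width: 0.0243
t 4.0 tcp [0.5538 0.3453 0.097 ] j [ 0.72  0.76  0.34 -0.17 -1.55 -0.08] F [ 3.4  2.  -1.3] w 0.0243
[ 0.89 -1.98 -0.12]
```

```bash
python3 - <<'E'
from h import *
ims=[]
for n,(u,v) in(("scene",(370,170)),("top",(80,130))):
    im,d=eyes.get_image(n); np.savez(f"{n}2.npz",im=im,d=d); ims.append(cv2.resize(im[v:v+80,u:u+80],None,fx=5,fy=5,interpolation=cv2.INTER_CUBIC))
cv2.imwrite("pics/b.png",cv2.convertScaleAbs(np.hstack(ims),alpha=2))
E
```

```text
(no output)
```

View pics/b.png

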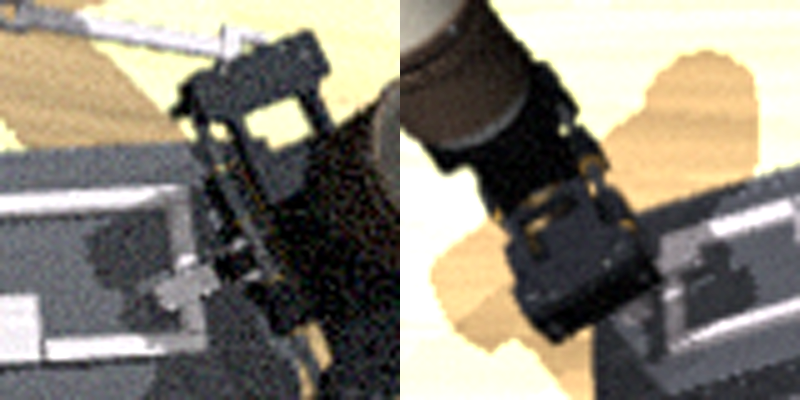

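The knob sits between the fingers and the toe is visible at (165,290) in the left panel, but the 24 mm opening suggests a skewed grip. I'll fit the clamp angle.

```bash
python3 - <<'E'
from h import *
Rn,t=nestf(NEST)
for th in np.arange(-.2,1.01,.1):
    d=np.array([np.sin(th),-np.cos(th),0]); c=np.array([0,.092,0])
    print(th.round(1),*[proj(n,Rn@(c+d*a+[0,0,h])+t).round(1).tolist()[0] for n in("scene","top") for a,h in((.055,.024),(.025,.062),(-.025,.062))])
# original: dark knob pixels fit
for n,(u0,v0,u1,v1) in(("scene",(410,208,436,232)),("top",(108,170,134,192))):
    g=gray(np.load(n+"0.npz")["im"])[v0:v1,u0:u1]; m=(g<28).astype(np.uint8)
    k,l,s,c=cv2.connectedComponentsWithStats(m); i=1+s[1:,4].argmax(); v,u=np.nonzero(l==i); print(n,s[i],cv2.minAreaRect(np.c_[u+u0,v+v0].astype(np.float32)))
E
```

```text
-0.2 [399.0, 218.5] [414.4, 217.4] [432.5, 219.8] [139.9, 185.6] [126.1, 180.2] [111.4, 182.3]
-0.1 [399.0, 220.5] [414.4, 218.3] [432.5, 218.9] [140.1, 184.3] [126.1, 179.5] [111.3, 182.9]
0.0 [399.2, 222.4] [414.5, 219.3] [432.4, 218.0] [140.1, 182.9] [126.2, 178.9] [111.3, 183.5]
0.1 [399.5, 224.4] [414.7, 220.2] [432.2, 217.1] [139.9, 181.7] [126.1, 178.3] [111.3, 184.1]
0.2 [400.1, 226.3] [414.9, 221.1] [431.9, 216.2] [139.5, 180.5] [126.0, 177.8] [111.4, 184.7]
0.3 [400.8, 228.1] [415.3, 221.9] [431.5, 215.3] [139.1, 179.3] [125.7, 177.2] [111.6, 185.2]
0.4 [401.7, 229.9] [415.7, 222.8] [431.1, 214.5] [138.4, 178.3] [125.5, 176.8] [111.9, 185.7]
0.5 [402.8, 231.7] [416.2, 223.6] [430.6, 213.7] [137.7, 177.4] [125.1, 176.3] [112.2, 186.2]
0.6 [404.1, 233.3] [416.8, 224.3] [430.0, 213.0] [136.8, 176.5] [124.7, 175.9] [112.6, 186.6]
0.7 [405.5, 234.8] [417.5, 225.0] [429.4, 212.3] [135.7, 175.8] [124.2, 175.6] [113.1, 186.9]
0.8 [407.0, 236.1] [418.2, 225.6] [428.7, 211.7] [134.6, 175.2] [123.7, 175.3] [113.6, 187.2]
0.9 [408.6, 237.3] [419.0, 226.2] [427.9, 211.1] [133.4, 174.8] [123.2, 175.1] [114.2, 187.5]
1.0 [410.4, 238.3] [419.8, 226.7] [427.1, 210.7] [132.1, 174.4] [122.5, 174.9] [114.8, 187.6]
scene [  1   7  20  17 100] ((419.4098205566406, 222.0081787109375), (11.139209747314453, 23.046640396118164), 39.80556869506836)
top [  5   7  17  13 121] ((120.75281524658203, 182.9044952392578), (8.47998332977295, 15.369970321655273), 57.9946174621582)
```

```bash
python3 -m creep '{"fingers":[1,1,1],"offset":[[0,0,0],[0,0,0],[0,0,0]],"rot":[[-0.1,0,0],[-0.15,0,0],[-0.15,0,0]]}' 25
python3 -c "
from h import *
o=st(); print(R.from_quat(o['orientation']).inv().apply(o['wrist_torque']).round(2),R.from_quat(o['orientation']).inv().apply(o['force']).round(2))"
```

```text
time_s: 4.47
ee_pos: [0.5539, 0.3453, 0.097]
orientation: [-0.517, 0.376, 0.748, 0.178]
force: [4.8, 2.2, -0.9]
grip_width: 0.0243
t 4.47 tcp [0.5539 0.3453 0.097 ] j [ 0.72  0.76  0.34 -0.17 -1.55  0.07] F [ 4.8  2.2 -0.9] w 0.0243
[ 0.02  0.7  -2.29] [-1.41 -4.93 -1.57]
```

The width stays at 24 mm as the tool turns, and there's no twist torque. So the fingertips are probably holding a round hub below the knob. I'll open, rise 7 mm and close again.

```bash
python3 -m creep '{"fingers":[-0.1,-0.1,-0.1,1,1,1,1,1],"offset":[[0,0,0],[-4,0,0],[-8,0,0],[-8,0,0],[-8,0,0],[-8,0,0],[-8,0,0],[-8,0,0]],"rot":[[-0.1,0,0],[-0.05,0,0],[-0.05,0,0],[-0.05,0,0],[-0.05,0,0],[-0.05,0,0],[-0.05,0,0],[-0.05,0,0]]}' 25
python3 -c "
from h import *
o=st(); print(R.from_quat(o['orientation']).inv().apply(o['wrist_torque']).round(2),R.from_quat(o['orientation']).inv().apply(o['force']).round(2))"
```

```text
time_s: 5.48
ee_pos: [0.5568, 0.3464, 0.1038]
orientation: [-0.521, 0.357, 0.758, 0.165]
force: [1.3, 1.1, -2.2]
grip_width: 0.0141
t 5.47 tcp [0.5568 0.3464 0.1038] j [ 0.72  0.76  0.36 -0.17 -1.57  0.11] F [ 1.3  1.1 -2.2] w 0.0141
[-0.07  0.5  -1.62] [ 1.28 -2.36 -0.58]
```

```bash
python3 -m creep '{"fingers":[1,1,1,1],"offset":[[0,0,0],[0,0,0],[0,0,0],[0,0,0]],"rot":[[-0.12,0,0],[-0.24,0,0],[-0.36,0,0],[-0.36,0,0]]}' 40
cat >> h.py <<'E'
def nst():
    o=st(); Rn,t=nestf(NEST); Rt=R.from_quat(o["orientation"]); M=Rn.T@Rt.as_matrix(); j=-M[:,1]
    print("nest tcp",(Rn.T@(o["ee_pos"]-t)*1000).round(1),"jaw ang",np.arctan2(j[1],j[0]).round(3),"toolx in nest",M[:,0].round(3),"Ftool",Rt.inv().apply(o["force"]).round(1),"Mtool",Rt.inv().apply(o["wrist_torque"]).round(2))
E
python3 -c "
from h import *
nst()"
```

```text
time_s: 5.98
ee_pos: [0.5568, 0.3464, 0.1038]
orientation: [-0.542, 0.216, 0.809, 0.069]
force: [2.2, 2.9, -2.7]
grip_width: 0.0133
t 5.97 tcp [0.5568 0.3464 0.1038] j [ 0.72  0.76  0.36 -0.17 -1.57  0.47] F [ 2.2  2.9 -2.7] w 0.0133
nest tcp [ 1.1 90.9 37.9] jaw ang 0.859 toolx in nest [ 0.001  0.    -1.   ] Ftool [ 1.3 -4.1 -1.5] Mtool [-0.11  1.25 -1.55]
```

```bash
python3 -m creep '{"fingers":[1,1,1,1,1,1,1],"offset":[[0,0,0],[0,0,0],[0,0,0],[0,0,0],[0,0,0],[0,0,0],[0,0,0]],"rot":[[-0.12,0,0],[-0.24,0,0],[-0.36,0,0],[-0.48,0,0],[-0.6,0,0],[-0.7,0,0],[-0.7,0,0]]}' 40
python3 - <<'E'
from h import *
nst(); ims=[]
for n,(u,v) in(("scene",(350,170)),("top",(80,130))):
    im,d=eyes.get_image(n); ims.append(cv2.resize(im[v:v+80,u:u+100],None,fx=4,fy=4,interpolation=cv2.INTER_CUBIC))
cv2.imwrite("pics/c.png",cv2.convertScaleAbs(np.hstack(ims),alpha=2))
E
```

```text
time_s: 6.85
ee_pos: [0.5568, 0.3465, 0.1038]
orientation: [-0.533, -0.074, 0.834, -0.12]
force: [2.5, 2.0, -2.7]
grip_width: 0.0138
t 6.85 tcp [0.5568 0.3465 0.1038] j [ 0.72  0.76  0.36 -0.17 -1.57  1.17] F [ 2.5  2.  -2.7] w 0.0138
nest tcp [ 1.2 91.  37.9] jaw ang 1.557 toolx in nest [ 0.002  0.001 -1.   ] Ftool [ 1.2 -1.2 -3.8] Mtool [-0.09  2.24 -0.63]
```

View pics/c.png

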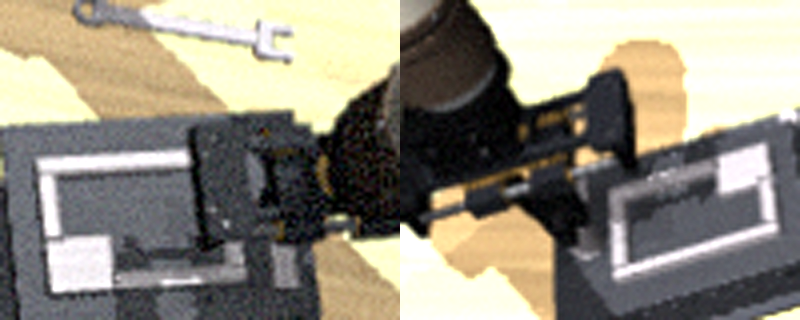

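The toe is now at (285,265) in the left panel, pointing downhill and clear of the pocket. I'll release and retreat.

```bash
python3 -m creep '{"fingers":[0,0,0,0,0],"offset":[[0,0,0],[0,0,0],[-40,0,0],[-95,0,0],[-120,0,0]],"rot":[[0,0,0],[0,0,0],[0,0,0],[0,0,0],[0,0,0]]}' 40
python3 - <<'E'
from h import *
nst()
F=R.from_euler("Z",-.035).as_matrix()
rel("hover",np.array([.5045,-.305,.19]),tool(F,0,1))
E
```

```text
time_s: 7.58
ee_pos: [0.6061, 0.3604, 0.2169]
orientation: [-0.534, -0.074, 0.834, -0.121]
force: [-0.3, 0.9, 0.5]
grip_width: 0.0424
t 7.58 tcp [0.6061 0.3604 0.2169] j [ 0.69  0.78  0.69 -0.17 -1.88  1.15] F [-0.3  0.9  0.5] w 0.0424
nest tcp [ -0.2  89.9 162. ] jaw ang 1.559 toolx in nest [ 0.004 -0.    -1.   ] Ftool [-0.5 -1.   0.2] Mtool [ 0.02  0.87 -0.  ]
hover off [146.7, 609.7, 245.9] rot [1.856, 0.29, -0.412] | 110.0 deg
```

```bash
python3 -m creep '{"fingers":[-0.1,-0.1,-0.1,-0.1,-0.1,-0.1,-0.1,-0.1,-0.1,-0.1,-0.1,-0.1,-0.1,-0.1],"offset":[[12,50,20],[24,101,41],[36,152,61],[48,203,82],[61,254,102],[73,305,123],[85,356,143],[98,406,164],[110,457,184],[122,508,205],[134,559,225],[146.7,609.7,245.9],[146.7,609.7,245.9],[146.7,609.7,245.9]],"rot":[[0.155,0.024,-0.034],[0.31,0.048,-0.069],[0.464,0.072,-0.103],[0.619,0.097,-0.137],[0.773,0.121,-0.172],[0.928,0.145,-0.206],[1.083,0.169,-0.24],[1.237,0.193,-0.275],[1.392,0.217,-0.309],[1.547,0.242,-0.343],[1.7,0.266,-0.378],[1.856,0.29,-0.412],[1.856,0.29,-0.412],[1.856,0.29,-0.412]]}' 40
python3 - <<'E'
from h import *
st()
F=R.from_euler("Z",-.035).as_matrix()
rel("grasp",np.array([.5045,-.305,.022]),tool(F,0,1))
rel("hover",np.array([.5045,-.305,.19]),tool(F,0,1))
E
```

```text
time_s: 9.32
ee_pos: [0.503, -0.3047, 0.1873]
orientation: [-0.49, 0.51, 0.492, 0.507]
force: [0.1, 0.6, -0.5]
grip_width: 0.048
t 9.32 tcp [ 0.503  -0.3047  0.1873] j [-0.27  0.35 -0.14  0.   -1.09  0.23] F [ 0.1  0.6 -0.5] w 0.048
grasp off [165.3, -2.2, -0.2] rot [0.001, -0.001, -0.004] | 0.0 deg
hover off [-2.7, -1.5, -0.2] rot [0.001, -0.001, -0.004] | 0.0 deg
```

```bash
python3 -m creep '{"fingers":[-0.1,-0.1,-0.1,-0.1,-0.1,1,1,1,1,1],"offset":[[50,-1,0],[100,-1,0],[140,-1,0],[165,-1,0],[165,-1,0],[165,-1,0],[165,-1,0],[165,-1,0],[165,-1,0],[165,-1,0]],"rot":[[0,0,0],[0,0,0],[0,0,0],[0,0,0],[0,0,0],[0,0,0],[0,0,0],[0,0,0],[0,0,0],[0,0,0]]}' 40
python3 -c "
from h import *
st()"
```

```text
time_s: 10.58
ee_pos: [0.5042, -0.305, 0.0229]
orientation: [-0.491, 0.509, 0.492, 0.507]
force: [-0.9, 1.3, 4.1]
grip_width: 0.0174
t 10.57 tcp [ 0.5042 -0.305   0.0229] j [-0.27  0.54 -0.31  0.   -0.72  0.23] F [-0.9  1.3  4.1] w 0.0174
```

```bash
python3 -m creep '{"fingers":[1,1,1,1,1,1],"offset":[[-20,0,0],[-60,0,0],[-110,0,0],[-160,0,0],[-200,0,0],[-200,0,0]],"rot":[[0,0,0],[0,0,0],[0,0,0],[0,0,0],[0,0,0],[0,0,0]]}' 50
python3 - <<'E'
from h import *
st(); Rn,t=nestf(NEST)
rel("nest hover",Rn@[0,0,.0229+.09]+t,tool(Rn,0,1))
E
```

```text
time_s: 11.32
ee_pos: [0.5063, -0.3053, 0.2251]
orientation: [-0.493, 0.508, 0.49, 0.509]
force: [0.0, 0.1, -3.8]
grip_width: 0.0176
t 11.32 tcp [ 0.5063 -0.3053  0.2251] j [-0.27  0.32 -0.08  0.   -1.16  0.23] F [ 0.   0.1 -3.8] w 0.0176
nest hover off [51.5, -86.7, 577.1] rot [-0.325, 0.069, 0.435] | 31.0 deg
```

```bash
python3 -m creep '{"fingers":[1,1,1,1,1,1,1,1,1,1,1,1,1,1],"offset":[[0,-8,52],[0,-16,105],[0,-24,157],[5,-32,210],[10,-40,262],[15,-48,315],[20,-56,367],[28,-63,420],[36,-71,472],[44,-79,525],[51.5,-86.7,577.1],[51.5,-86.7,577.1],[51.5,-86.7,577.1],[51.5,-86.7,577.1]],"rot":[[-0.03,0.006,0.04],[-0.06,0.012,0.08],[-0.09,0.019,0.119],[-0.118,0.025,0.158],[-0.148,0.031,0.198],[-0.177,0.038,0.237],[-0.207,0.044,0.277],[-0.236,0.05,0.316],[-0.266,0.056,0.356],[-0.295,0.063,0.395],[-0.325,0.069,0.435],[-0.325,0.069,0.435],[-0.325,0.069,0.435],[-0.325,0.069,0.435]]}' 50
cat > look.py <<'E'
import sys
from h import *
nst(); o=sensors.get_obs(); Rt=R.from_quat(o["orientation"]).as_matrix()
Rn,t=nestf(NEST); ims=[]
for n,(u,v) in(("scene",(340,165)),("top",(90,110))):
    im,d=eyes.get_image(n); np.savez(f"{n}3.npz",im=im,d=d)
    F=Rt@tool(np.eye(3),0,1).T; t0=o["ee_pos"]+Rt[:,0]*.0229   # plate frame if gripped centrally
    fr=lambda p,F=F,t0=t0:(F@R.from_euler("Z",p[2]).as_matrix(),t0+F@[p[0],p[1],0])
    print(n,"plate in hand dx,dy,yaw",*fit([(n,gray(im))],PX,.012,fr,[0,0,0],-1))
    print(n,"nest",*fit([(n,gray(im))],(.0365,.0585,.0075,-.0245),.010,nestf,NEST,+1))
    c=cv2.convertScaleAbs(cv2.resize(im[v:v+100,u:u+100],None,fx=4,fy=4,interpolation=cv2.INTER_CUBIC),alpha=1.6)
    for FF,tt,(hx,hy,cx,cy),h,col in((Rn,t,NX,0,(0,255,0)),(F,t0,PX,.012,(0,0,255))):
        V=np.array([[hx,hy,h],[-hx,hy,h],[-hx,-hy,h],[cx,-hy,h],[cx,cy,h],[hx,cy,h]])@FF.T+tt
        cv2.polylines(c,[((proj(n,V)+.5-[u,v])*4).round().astype(np.int32)],True,col,1,cv2.LINE_AA)
    ims.append(c)
cv2.imwrite(sys.argv[1],np.hstack(ims))
E
python3 look.py pics/d.png
```

```text
time_s: 13.08
ee_pos: [0.6108, 0.2678, 0.1697]
orientation: [-0.461, 0.535, 0.648, 0.287]
force: [-0.5, -0.5, -1.6]
grip_width: 0.0172
t 13.07 tcp [0.6108 0.2678 0.1697] j [ 0.59  0.74  0.47 -0.13 -1.73 -0.29] F [-0.5 -0.5 -1.6] w 0.0172
nest tcp [ -0.7  -0.  109.7] jaw ang -0.0 toolx in nest [-0.006  0.004 -1.   ] Ftool [ 1.7 -0.1 -0.3] Mtool [-0.03 -0.09 -1.33]
scene plate in hand dx,dy,yaw [ 2.95797895e-03 -8.60180010e-05 -6.07217562e-02] -29.209150314331055
scene nest [0.56684421 0.25413365 0.30708052] -23.728803634643555
top plate in hand dx,dy,yaw [-0.01128741  0.001545    0.05946255] -14.908123016357422
top nest [0.56635824 0.2541675  0.29730871] -31.87398338317871
```

View pics/d.png

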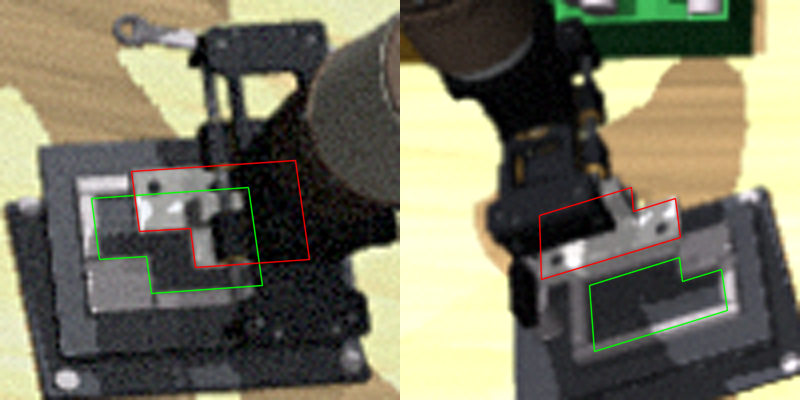

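The red model of the held plate lies on the visible plate edges and cut corner in both views, for example (140,230) left and (632,205) right. So the grip is central, and I'll lower it to just above the walls.

```bash
python3 -m creep '{"fingers":[1,1,1,1],"offset":[[30,-0.7,0],[55,-0.7,0],[72,-0.7,0],[72,-0.7,0]],"rot":[[0,0,0],[0,0,0],[0,0,0],[0,0,0]]}' 50
python3 look.py pics/e.png
```

```text
time_s: 13.68
ee_pos: [0.5811, 0.2594, 0.1042]
orientation: [-0.461, 0.535, 0.648, 0.286]
force: [0.4, -0.1, -2.8]
grip_width: 0.0176
t 13.68 tcp [0.5811 0.2594 0.1042] j [ 0.61  0.73  0.29 -0.13 -1.55 -0.28] F [ 0.4 -0.1 -2.8] w 0.0176
nest tcp [-1.   0.5 37.3] jaw ang 0.0 toolx in nest [-0.008  0.004 -1.   ] Ftool [ 2.4 -1.5 -0.2] Mtool [-0.02 -0.05 -1.33]
scene plate in hand dx,dy,yaw [ 8.95579535e-04 -5.57964731e-05  4.63121394e-03] -24.106525421142578
scene nest [0.57054128 0.25479189 0.30794801] -17.344858169555664
top plate in hand dx,dy,yaw [-0.00708041  0.00160359  0.01043002] -18.83218002319336
top nest [0.56538967 0.25439755 0.27932926] -26.150672912597656
```

View pics/e.png

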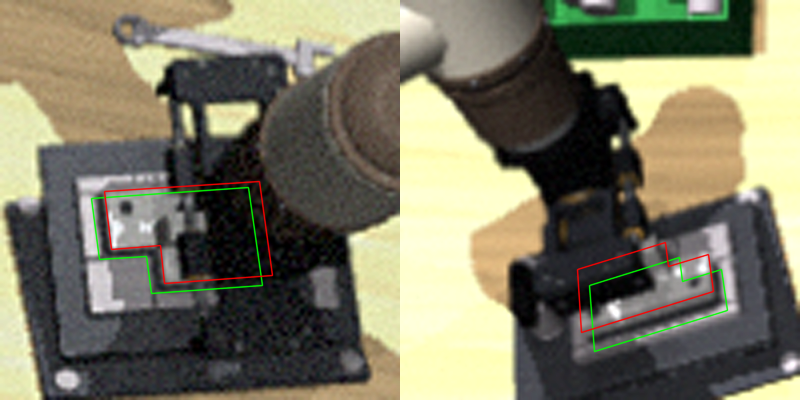

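The plate (red) is about 2 mm above the walls and lines up with the pocket (green) once the height offset is allowed for. I'll lower it further and watch the force.

```bash
python3 -m creep '{"fingers":[1,1,1,1],"offset":[[0,-1,-0.5],[5,-1,-0.5],[10,-1,-0.5],[10,-1,-0.5]],"rot":[[0,0.004,-0.008],[0,0.004,-0.008],[0,0.004,-0.008],[0,0.004,-0.008]]}' 50
python3 -c "
from h import *
nst()"
```

```text
time_s: 14.28
ee_pos: [0.5783, 0.2589, 0.0943]
orientation: [-0.464, 0.533, 0.646, 0.288]
force: [0.5, -0.2, -3.8]
grip_width: 0.0176
t 14.28 tcp [0.5783 0.2589 0.0943] j [ 0.61  0.73  0.27 -0.13 -1.52 -0.28] F [ 0.5 -0.2 -3.8] w 0.0176
nest tcp [ 0.7  0.9 27.2] jaw ang 0.001 toolx in nest [ 0.001 -0.001 -1.   ] Ftool [ 3.3 -2.  -0.3] Mtool [-0.05 -0.07 -1.32]
```

```bash
python3 -m creep '{"fingers":[1,1,1,1],"offset":[[1.5,-0.2,-0.7],[3,0,-0.7],[4.5,0,-0.7],[4.5,0,-0.7]],"rot":[[0,0,0],[0,0,0],[0,0,0],[0,0,0]]}' 50
python3 -c "
from h import *
nst()"
```

```text
time_s: 14.78
ee_pos: [0.5772, 0.2578, 0.0909]
orientation: [-0.465, 0.533, 0.646, 0.288]
force: [0.2, -0.5, -3.0]
grip_width: 0.0172
t 14.78 tcp [0.5772 0.2578 0.0909] j [ 0.61  0.73  0.26 -0.13 -1.51 -0.28] F [ 0.2 -0.5 -3. ] w 0.0172
nest tcp [ 0.9  0.2 23.5] jaw ang 0.001 toolx in nest [ 0.002 -0.001 -1.   ] Ftool [ 2.7 -1.3 -0.5] Mtool [-0.06 -0.08 -1.29]
```

```bash
python3 -m creep '{"fingers":[1,1,1],"offset":[[1,0,0],[2,0,0],[2,0,0]],"rot":[[0,0,0],[0,0,0],[0,0,0]]}' 50
python3 -c "
from h import *
nst()"
```

```text
time_s: 15.15
ee_pos: [0.5772, 0.2577, 0.0905]
orientation: [-0.465, 0.532, 0.645, 0.289]
force: [2.3, 0.1, 4.5]
grip_width: 0.0176
t 15.15 tcp [0.5772 0.2577 0.0905] j [ 0.61  0.73  0.25 -0.13 -1.51 -0.28] F [2.3 0.1 4.5] w 0.0176
nest tcp [ 1.   0.1 23.1] jaw ang 0.002 toolx in nest [ 0.005 -0.001 -1.   ] Ftool [-5.  -0.1 -0.6] Mtool [-0.07 -0.18 -0.72]
```

```bash
python3 -m creep '{"fingers":[0.3,0.2,0.2,0.2,0.2,0.2,0.2],"offset":[[1,0,0],[1,0,0],[1,0,0],[-30,0,0],[-80,0,0],[-120,0,0],[-120,0,0]],"rot":[[0,0,0],[0,0,0],[0,0,0],[0,0,0],[0,0,0],[0,0,0],[0,0,0]]}' 50
python3 - <<'E'
from h import *
nst(); Rn,t=nestf(NEST)
rel("knob hover",Rn@[0,.092,.145]+t,tool(Rn,1.557,1))
E
```

```text
time_s: 16.02
ee_pos: [0.6267, 0.273, 0.2009]
orientation: [-0.466, 0.531, 0.645, 0.291]
force: [-0.6, 0.6, -0.5]
grip_width: 0.0351
t 16.02 tcp [0.6267 0.273  0.2009] j [ 0.59  0.74  0.56 -0.12 -1.8  -0.3 ] F [-0.6  0.6 -0.5] w 0.0351
nest tcp [  1.3   0.3 145. ] jaw ang 0.001 toolx in nest [ 0.01   0.001 -1.   ] Ftool [0.6 0.1 0.7] Mtool [-0.03 -0.04 -0.92]
knob hover off [0.1, 1.1, 91.7] rot [-1.556, -0.007, 0.008] | 89.0 deg
```

```bash
python3 -m creep '{"fingers":[0,0,0,0,0,0,0,0,0,0],"offset":[[-5,0,55],[-10,0,110],[-20,0,165],[-30,0,200],[-30,0,200],[-30,0,200],[-30,0,200],[-30,0,200],[-30,0,200],[-30,0,200]],"rot":[[-0.17,-0.001,0.001],[-0.34,-0.002,0.002],[-0.51,-0.002,0.003],[-0.68,-0.003,0.004],[-0.85,-0.004,0.004],[-1.02,-0.004,0.005],[-1.19,-0.005,0.006],[-1.36,-0.006,0.007],[-1.556,-0.007,0.008],[-1.556,-0.007,0.008]]}' 50
cat > look2.py <<'E'
import sys
from h import *
nst(); Rn,t=nestf(NEST); ims=[]; V=[]
for n,(u,v) in(("scene",(340,165)),("top",(90,130))):
    im,d=eyes.get_image(n); V.append((n,gray(im)))
    fr=lambda p:(Rn@R.from_euler("Z",p[2]).as_matrix(),t+Rn@[p[0],p[1],0])
    print(n,"plate in nest",*fit(V[-1:],PX,.012,fr,[0,0,0],-1))
    vv,uu=np.nonzero(d>0); q=(cloud(n,d,np.c_[uu,vv])-t)@Rn
    for nm,sel in(("rib",(abs(q[:,0])<.012)&(abs(q[:,1])<.03)&(q[:,2]>.04)&(q[:,2]<.065)),("plate top",(q[:,0]<-.013)&(q[:,0]>-.03)&(abs(q[:,1])<.05)&(abs(q[:,2])<.03)),("plate far",(q[:,0]>.013)&(q[:,0]<.03)&(q[:,1]>-.015)&(q[:,1]<.05)&(abs(q[:,2])<.03))):
        print("  ",nm,sel.sum(),q[sel].mean(0).round(4) if sel.any() else "")
    c=cv2.convertScaleAbs(cv2.resize(im[v:v+100,u:u+100],None,fx=4,fy=4,interpolation=cv2.INTER_CUBIC),alpha=1.4)
    hx,hy,cx,cy=PX;h=.012
    W=np.array([[hx,hy,h],[-hx,hy,h],[-hx,-hy,h],[cx,-hy,h],[cx,cy,h],[hx,cy,h]])@Rn.T+t
    cv2.polylines(c,[((proj(n,W)+.5-[u,v])*4).round().astype(np.int32)],True,(0,0,255),1,cv2.LINE_AA)
    ims.append(c)
cv2.imwrite(sys.argv[1],np.hstack(ims))
rel("knob hover",Rn@[0,.092,.12]+t,tool(Rn,1.557,1))
E
python3 look2.py pics/f.png
```

```text
time_s: 17.27
ee_pos: [0.5776, 0.4672, 0.2237]
orientation: [-0.528, -0.072, 0.837, -0.121]
force: [1.1, -0.1, 0.9]
grip_width: 0.0434
t 17.27 tcp [0.5776 0.4672 0.2237] j [ 0.8   0.87  0.89 -0.23 -1.98  1.  ] F [ 1.1 -0.1  0.9] w 0.0434
nest tcp [  0.4 200.3 169.8] jaw ang 1.555 toolx in nest [-0.01  -0.002 -1.   ] Ftool [-1.3  0.4 -0.5] Mtool [ 0.03  0.91 -0.07]
scene plate in nest [0.00132053 0.00091293 0.00192592] -57.762935638427734
   rib 125 [ 0.0017 -0.0007  0.0488]
   plate top 202 [-0.0217 -0.0013  0.0116]
   plate far 142 [0.0213 0.0174 0.0115]
top plate in nest [ 0.00233574  0.0008451  -0.00118584] -33.347068786621094
   rib 103 [-0.0019 -0.0011  0.0497]
   plate top 131 [-0.022  -0.0015  0.0134]
   plate far 15 [0.019  0.0428 0.0147]
knob hover off [50.6, 108.2, -1.9] rot [-0.003, 0.009, -0.002] | 1.0 deg
```

View pics/f.png

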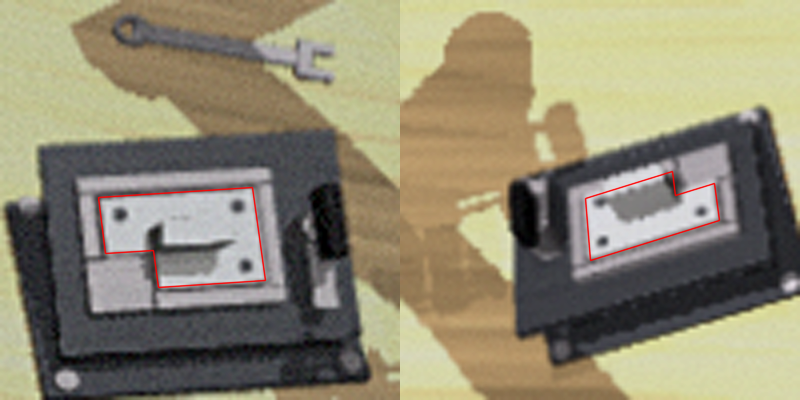

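The plate is seated: its top lies at 12 mm, yaw is about 0 and the outline matches in both views. The toe lies at (325,290) in the left panel, pointing downhill. Next, back to the knob.

```bash
python3 -m creep '{"fingers":[0,0,0,0,0,0,0,1,1,1,1],"offset":[[10,55,-1],[40,108.2,-1.9],[70,108.2,-1.9],[100,108.2,-1.9],[120,108.2,-1.9],[132,108.2,-1.9],[132,108.2,-1.9],[132,108.2,-1.9],[132,108.2,-1.9],[132,108.2,-1.9],[132,108.2,-1.9]],"rot":[[0,0.009,0],[0,0.009,0],[0,0.009,0],[0,0.009,0],[0,0.009,0],[0,0.009,0],[0,0.009,0],[0,0.009,0],[0,0.009,0],[0,0.009,0],[0,0.009,0]]}' 40
python3 -c "
from h import *
nst()"
```

```text
time_s: 18.75
ee_pos: [0.5564, 0.3465, 0.1061]
orientation: [-0.533, -0.073, 0.834, -0.122]
force: [0.7, -2.0, 2.1]
grip_width: 0.0134
t 18.75 tcp [0.5564 0.3465 0.1061] j [ 0.72  0.75  0.36 -0.17 -1.57  1.17] F [ 0.7 -2.   2.1] w 0.0134
nest tcp [-0.1 91.  39.8] jaw ang 1.557 toolx in nest [ 0.002 -0.003 -1.   ] Ftool [-2.   2.1  0.8] Mtool [-0.05  0.65  0.44]
```

```bash
python3 -m creep '{"fingers":[1,1,1,1,1,1,1,1,1,1,1,1,1,1,1],"offset":[[0,0,0],[0,0,0],[0,0,0],[0,0,0],[0,0,0],[0,0,0],[0,0,0],[0,0,0],[0,0,0],[0,0,0],[0,0,0],[0,0,0],[0,0,0],[0,0,0],[0,0,0]],"rot":[[0.12,0,0],[0.24,0,0],[0.36,0,0],[0.48,0,0],[0.6,0,0],[0.72,0,0],[0.84,0,0],[0.96,0,0],[1.08,0,0],[1.2,0,0],[1.32,0,0],[1.44,0,0],[1.52,0,0],[1.557,0,0],[1.557,0,0]]}' 50
python3 -c "
from h import *
nst()"
```

```text
time_s: 20.62
ee_pos: [0.5571, 0.348, 0.1057]
orientation: [-0.465, 0.532, 0.645, 0.289]
force: [5.3, 2.7, -1.5]
grip_width: 0.0137
t 20.62 tcp [0.5571 0.348  0.1057] j [ 0.72  0.75  0.36 -0.17 -1.57 -0.39] F [ 5.3  2.7 -1.5] w 0.0137
nest tcp [ 1.  92.3 39.9] jaw ang 0.001 toolx in nest [ 0.005 -0.    -1.   ] Ftool [-1.1 -5.9  1. ] Mtool [-0.01 -0.32 -2.22]
```

Release, retreat along the normal, move aside and check.

```bash
python3 -m creep '{"fingers":[0.2,0,0,0,0,0,0,0,0],"offset":[[0,0,0],[0,0,0],[0,0,0],[-40,0,0],[-90,0,0],[-120,0,50],[-130,0,100],[-130,0,130],[-130,0,130]],"rot":[[0,0,0],[0,0,0],[0,0,0],[0,0,0],[0,0,0],[0,0,0],[0,0,0],[0,0,0],[0,0,0]]}' 50
cat >> look2.py <<'E'
for n in("scene","top"):
    im,d=eyes.get_image(n); vv,uu=np.nonzero(d>0); q=(cloud(n,d,np.c_[uu,vv])-t)@Rn
    a=q[(q[:,2]>.052)&(q[:,2]<.072)&(abs(q[:,0])<.04)&(abs(q[:,1]-.092)<.04)]; print(n,"knob",len(a),a.mean(0).round(4),cv2.minAreaRect((a[:,:2]*1000).astype(np.float32)))
E
python3 look2.py pics/g.png
```

```text
time_s: 21.75
ee_pos: [0.5685, 0.4901, 0.2225]
orientation: [-0.465, 0.533, 0.646, 0.286]
force: [-0.5, -0.3, 0.2]
grip_width: 0.0437
t 21.75 tcp [0.5685 0.4901 0.2225] j [ 0.83  0.88  0.91 -0.23 -1.98 -0.58] F [-0.5 -0.3  0.2] w 0.0437
nest tcp [ -0.9 224.9 167.9] jaw ang 0.004 toolx in nest [ 0.    -0.003 -1.   ] Ftool [ 0.1  0.6 -0.1] Mtool [-0.04 -0.06 -0.95]
scene plate in nest [0.00132381 0.00121605 0.00437889] -56.032283782958984
   rib 128 [ 0.0019 -0.0009  0.049 ]
   plate top 206 [-0.0216 -0.0004  0.0114]
   plate far 137 [0.0216 0.0174 0.0113]
top plate in nest [0.00226614 0.00150132 0.00234951] -30.94580078125
   rib 103 [-0.0021 -0.0021  0.0495]
   plate top 131 [-0.0216 -0.0001  0.013 ]
   plate far 10 [0.022  0.0411 0.015 ]
knob hover off [49.2, -0.5, -129.8] rot [-1.557, -0.003, -0.001] | 89.0 deg
scene knob 100 [0.0023 0.0902 0.0606] ((1.8264079093933105, 91.86779022216797), (14.339383125305176, 49.95554733276367), 1.2346793413162231)
top knob 91 [-0.0024  0.0898  0.0607] ((0.9824261665344238, 90.41165161132812), (17.728322982788086, 50.330322265625), 0.13690923154354095)
```

View pics/g.png

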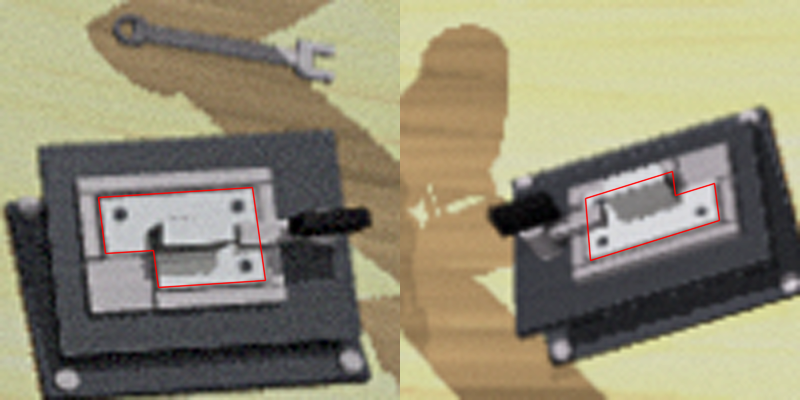

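The toe points straight in over the plate's end, near (258,230) left. The knob is within about 1° of angle 0, the plate is still seated and the robot is clear. Handing in.

```bash
python3 -c "
from workcell import arm
print(arm.job_done())"
```

```text
the job is handed in; nothing more can be done
None
```

The job is done and handed in at about 22 s, with no verdict reported. I turned the clamp clear, seated the matching plate (cut at +x, -y) in the pocket, and turned the clamp back over its end.

**Last checks:**
- **Plate:** its top lies 11–15 mm above the pocket floor, against 12 mm nominal. It sits within about 2 mm of centre and its yaw is within 0.005 rad.
- **Clamp:** the knob is about 0–1° from straight in, with the toe over the plate's end.
- **Robot:** the gripper is open and clear of everything. The largest wrist force I read was about 6 N.

**What disagreed:**
- **First knob grip:** the fingers stopped at 24 mm instead of 14 mm. I took this to be the round hub below the knob, so I opened, rose 8 mm and gripped again, which gave 14 mm.
- **Plate position:** the two cameras differ by about 1 mm on the plate's x position in the nest, which is within the camera calibration.
- **Held-plate fits:** the automatic fits of the held plate from the top view were unreliable because the gripper hid part of it. I relied on the overlays and on contact at the expected height.
- **Not re-measured:** I did not check the other loose items at the end; no move was aimed at them.

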